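# Set the orange kitchen timer

### The job

Set the orange kitchen timer for the egg: take its black knob, press it down firmly, about 5 mm against its spring, and, still pressing so that the light timer does not spin on the worktop, turn it clockwise until its white pointer end is at the green mark. Then let go. The orange timer must stay standing where it is with its green mark facing as before, and the white timer and its knob are to be left alone.

Things in the scene. Friction and masses are not known exactly. Their poses are not given: they have to be found in the camera images.
- orange_timer: Round orange countertop timer, loose on the worktop, 100 mm across, case 40 mm high, 0.25 kg; origin at the centre of its underside, z up, x axis towards the green mark on its rim. Black knob on the centre line: round flange 64 mm across, top at z = 55 mm, carrying an upright grip bar 52 mm long, 14 mm thick, z = 55 to 83 mm; white line and white end = pointer end.
- orange_mark (a point): Green mark of the orange timer (12 mm wide, on the top rim and down the side); the point is 45 mm from the centre along the timer's x axis, 40 mm up; same axes as the timer.
- orange_dial (a joint): Knob angle of the orange timer, rad, 0 to 2.2, growing clockwise seen from above; stays where left. The pointer end lies (1.4 - value) rad counterclockwise from the timer's x axis: 1.4 is the green mark, 0 the white dot, ticks every 0.2. Starts at 0.1 to 0.6. Turning takes 0.12 N m: with less than 6 N on the knob (11 N, 5 mm, is good) the whole timer spins with it.
- orange_press (a joint): How far the orange timer's knob (flange and bar together) is pushed down, m: 0 up, 0.008 at its stop; spring 2.2 N per mm, rises by itself when let go. The knob turns at any depth.
- white_pointer (a point): Bystander: top of the pointer end of the knob of the white timer, a second loose timer of the same shape and size in white; the point is 26 mm from its centre line, 83 mm up; the point's x axis points outward along the bar.
There are look-alikes about, which are no part of the job. Leave any purple or yellow look-alike of the orange_timer alone.

How it is judged:
On the way:
1. the orange timer's knob is pressed down by more than 2 mm before it has been turned near the mark (value of joint orange_press above 0.002 m and value of joint orange_dial below 1.15 rad), for 0.1 s.
At the end, for the whole second after the job is handed in: The orange timer's pointer is at its green mark within 10 degrees, its knob is up again (within 1.5 mm), the timer stands upright and at rest, its centre and its green mark each within 15 mm of where they began, and the white timer's pointer is within 10 mm of where it began (value of joint orange_dial between 1.22 and 1.58 rad and value of joint orange_press below 0.0015 m and distance of each of orange_mark, orange_timer from where it was at the start of the episode below 0.015 m and angle between orange_timer's own z axis and vertical below 0.1 rad and linear speed of orange_timer below 0.02 m/s and distance of white_pointer from where it was at the start of the episode below 0.01 m); the robot touches nothing.
It fails at once if the orange timer spins or slides: its green mark moves more than 20 mm from where it began (distance of orange_mark from where it was at the start of the episode above 0.02 m).
It fails at once if the white timer or its knob is moved by more than 10 mm (distance of white_pointer from where it was at the start of the episode above 0.01 m).
It also fails if it takes over 32 s, if anything falls off the work surface, if the arm or the gripper's body presses on something with over 40 N, if the wrist force passes 120 N, or if a joint passes its speed limit or range.

### The arm

A 6-joint arm with a two-finger parallel gripper is mounted at the origin on a cart in front of the work surface, level with it; the furniture and walls round the work are solid. World frame = base frame: x ahead of the robot, y to its left, z up, the work surface at z = 0. Lengths are in m, angles in rad, forces in N, time in s.
With the tool pointing down it reaches from about 0.4 to 0.825 m from the base axis. Payload 7 kg.
Tool frame: the origin (TCP) lies midway between the tips of the shut fingers; the grasp point (between the pads) lies 19 mm behind it (grip_point_offset is the distance from the TCP to the grasp point, in m); z points along the fingers, y is the line along which they close (so a half turn about z gives the same grasp; the last joint's range is limited). The gripper opens to 88 mm and grips with 3 to 60 N. Pads are 19 mm wide; open, the fingers measure 130 mm over their backs; the gripper's body (78 mm by 193 mm) begins 47 mm behind the grasp point.
Start: joints at [1.617, 0.359, 0.012, 0, -1.224, -0.288], TCP at [0.162, 0.655, 0.193] pointing down, gripper open.
Joint ranges: [-3.07, 3.07], [-1.43, 2.12], [-1.02, 1.25], [-3.03, 1.67], [-3.05, -0], [-3.03, 3.03]. Speed limits (rad/s): [2.39, 2.39, 3.01, 3.14, 3.14, 3.14].

### API

Orientations are given as [roll, pitch, yaw] about the fixed x, y, z axes, in that order (R = Rz(yaw) Ry(pitch) Rx(roll)).
In Python, from station import get_state, grab_frame, camera_params, job_done, grip_point_offset gives the robot as it stands.
- The arm moves only by the shell command python3 -m creep 'ROWS' [FORCE]. ROWS is JSON, a list that holds one entry, the list of rows, each a list of 7 numbers: the finger opening in cm, from 0 to 8.76, then the shift along the tool's x, y, z in cm, then the turn, a rotation vector about the tool's x, y, z in rad. In form: [[[fingers, tx, ty, tz, wx, wy, wz], ...]]. A call has 1 to 20 rows; each row is the pose to reach, as a shift and turn from the pose commanded when the call began, along the tool's axes at that moment; what a row does not reach only later rows make up. A row lasts 1/8 s, in which the tool goes at most 62.5 mm and 10.7 degrees, less where a joint would pass 70% of its speed; a pose out of reach is approached as far as the arm can. A call with a gripper value outside its range is refused whole. The fingers move at their own pace and stop on an object; FORCE is the grip in N (left out, the last holds). Time passes only in rows, so rows that repeat a pose let the fingers close. It gives the time, the measured TCP pose, the force, the opening and the grip force at its end, in the units of the state.
- get_state(): the state, without advancing time (a new reading comes with each control period).
- grab_frame(name): name is "scene" or "side" or "wrist"; returns the picture (384x512x3 uint8, blue, green, red); there is no depth.
- camera_params(name): a dict with "vertical_fov" (degrees; the focal length in pixels is half the picture's height over the tangent of half this angle, whatever the lens; pixels are square), "cx", "cy" (the principal point, pixels), "view" (4x4, takes a point from world to camera coordinates). Camera axes: x right, y down, z forward; pixel columns grow to the right and rows downward; lengths in m; the calibration is good to about 2 mm. A picture is of the moment at which its call begins: read the wrist's pose just before it. camera_params takes no time and is no camera call; for the wrist camera it gives the pose at the moment of the call.
- job_done(): hands the job in; it is judged then, once.
The state is a dict: "t": time; "q": joint angles; "qd": joint speeds; "joint_efforts": joint torques, N m; "eef_pos": TCP position; "ee_rot": TCP orientation; "force": force on the tool from outside, world axes, zero at the start; "moment": the same for the moment, N m; "width": finger opening in m; "gripper_force": force on a finger pad.
Only numpy, scipy, OpenCV 4.12 (cv2) and the standard library are available. Lean on these libraries where they do the work, as an engineer would, in place of code of your own. Each camera call takes 0.05 s, during which the arm holds its last target. There are 200 camera calls.

## Working session

There is one attempt and no reset: what is moved stays moved. The work goes in short steps, Python scripts to look and compute and a shell command to move; the robot and the scene stay as the last step left them, time stands still between calls to the robot, and variables do not carry over. Pictures are saved under pics/ and viewed, at most 10 in all, crops included, and the job is handed in when it is done.

```bash
mkdir -p pics; ls
python3 - <<'E'
from station import *
import cv2,numpy as np
s=get_state();print(s['eef_pos'],s['ee_rot'],s['width'],s['t'],grip_point_offset)
a=grab_frame("scene");b=grab_frame("side");c=grab_frame("wrist")
for n,i in zip(("scene","side","wrist"),(a,b,c)):
    cv2.imwrite(f"pics/{n}0.png",i);p=camera_params(n);np.set_printoptions(precision=4,suppress=True)
    print(n,p['vertical_fov'],p['cx'],p['cy'],np.array(p['view']).tolist())
cv2.imwrite("pics/all0.png",np.vstack([np.hstack([cv2.resize(a,(400,300)),cv2.resize(b,(400,300))]),np.hstack([cv2.resize(c,(400,300)),np.zeros((300,400,3),np.uint8)])]))
E
```

```text
pics
[0.16155416 0.65479871 0.19190826] [ 3.13989419e+00 -1.74566467e-04 -2.41922859e-01] 0.08759461403041471 0.0 0.0188
scene 45.687799254710185 255.3955948520921 202.13218718927118 [[-0.7518104618613014, -0.6591289740827312, 0.018166589127928102, 0.3935898404508906], [-0.40432339028953407, 0.43906248416353516, -0.8023382896664738, 0.2841156697189866], [0.5208681459838698, -0.6105514970293592, -0.5965930304441501, 0.6963001828763652], [0.0, 0.0, 0.0, 1.0]]
side 45.38554504180188 243.71229544921815 194.39176984151993 [[-0.949032991341065, -0.3151346447479592, 0.005151410079524127, 0.5115416327339924], [-0.1350671657806043, 0.39188064740232986, -0.9100474816840741, 0.16901444209197206], [0.28476875192728696, -0.8643608701642549, -0.41447200635829073, 0.8679722626606332], [0.0, 0.0, 0.0, 1.0]]
wrist 58.83167521784123 256.2070607109668 189.26963190087307 [[-0.2389493316795009, -0.9710306799014709, 0.0016234469522358943, 0.6735430862571422], [-0.9234819247413455, 0.22776475981121164, 0.3087140244047238, -0.038362515820311215], [-0.3001405530179805, 0.07226778589543165, -0.9511535183953388, 0.39231090796664203], [0.0, 0.0, 0.0, 1.0]]
```

View pics/all0.png

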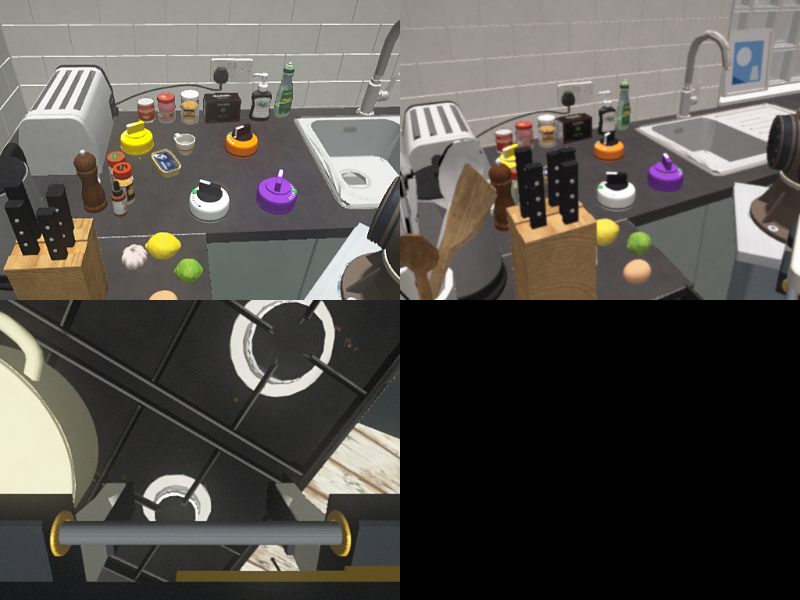

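Candidates (pixels in the 512-wide scene picture): yellow timer (175,180), orange (309,182), white (267,258) and purple (355,248). By the description I choose the orange one with the black knob at (309,182). Next is a close crop plus rough triangulation.

```bash
cat > h.py <<'E'
import cv2,numpy as np
def K(p):
    f=192/np.tan(np.radians(p['vertical_fov'])/2); return f,p['cx'],p['cy'],np.array(p['view'])
def ray(p,uv):
    f,cx,cy,V=K(p);R=V[:3,:3];o=-R.T@V[:3,3];d=R.T@np.array([(uv[0]-cx)/f,(uv[1]-cy)/f,1]);return o,d/np.linalg.norm(d)
def plane(p,uv,z):
    o,d=ray(p,uv);return o+d*(z-o[2])/d[2]
def proj(p,X):
    f,cx,cy,V=K(p);c=V[:3,:3]@np.array(X)+V[:3,3];return np.array([f*c[0]/c[2]+cx,f*c[1]/c[2]+cy])
def tri(p,a,q,b):
    o1,d1=ray(p,a);o2,d2=ray(q,b);s=np.linalg.lstsq(np.c_[d1,-d2],o2-o1,rcond=None)[0]
    x,y=o1+s[0]*d1,o2+s[1]*d2;return (x+y)/2,np.linalg.norm(x-y)
def orange(im):
    h=cv2.cvtColor(im,cv2.COLOR_BGR2HSV);m=cv2.inRange(h,(7,190,110),(18,255,255))
    n,l,st,c=cv2.connectedComponentsWithStats(m);return [(st[i].tolist(),c[i].round(1).tolist()) for i in range(1,n) if st[i,4]>60],m
E
python3 - <<'E'
from station import camera_params
from h import *
P={n:camera_params(n) for n in("scene","side")}
I={n:cv2.imread(f"pics/{n}0.png") for n in P}
for n in P: print(n,orange(I[n])[0], -K(P[n])[3][:3,:3].T@K(P[n])[3][:3,3])
for n,uv in(("scene",(309,182)),("scene",(267,258)),("scene",(355,248)),("scene",(175,180)),("side",(266,188))): print(n,plane(P[n],uv,.03).round(3))
a=cv2.resize(I["scene"][140:220,260:360],(500,400),interpolation=cv2.INTER_CUBIC)
b=cv2.resize(I["side"][160:220,232:307],(300,240),interpolation=cv2.INTER_CUBIC)
c=np.zeros((400,800,3),np.uint8);c[:,:500]=a;c[:240,500:]=b;cv2.imwrite("pics/crop0.png",c)
E
```

```text
scene [([288, 176, 42, 24, 466], [308.2, 190.8]), ([145, 208, 22, 13, 133], [156.2, 214.4])] [0.04809899 0.55980906 0.63621453]
side [([249, 182, 37, 22, 515], [268.7, 194.8])] [0.26112681 0.84521226 0.51092621]
scene [ 0.536 -0.207  0.03 ]
scene [0.443 0.059 0.03 ]
scene [ 0.332 -0.08   0.03 ]
scene [0.776 0.002 0.03 ]
side [ 0.549 -0.215  0.03 ]
```

View pics/crop0.png

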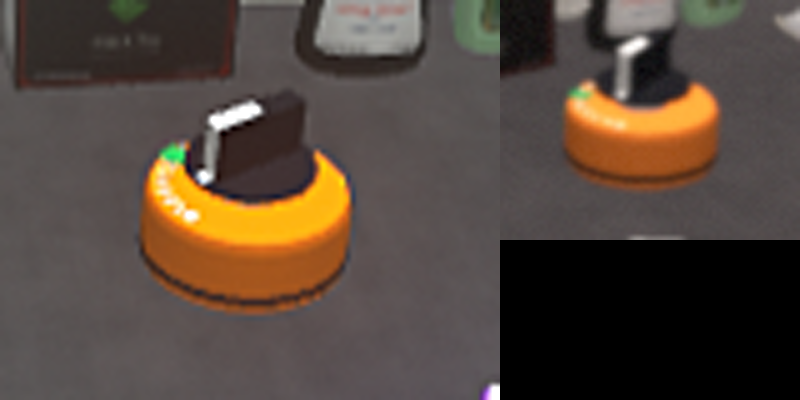

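The crop shows the orange timer: the pointer's white end is at scene px (302,165) with its foot at (301,175), and the green mark is at (295,171), a little further clockwise. Before swinging the arm across I check the tall obstacles.

Run:
```python
from station import camera_params
from h import *
P={n:camera_params(n) for n in("scene","side")};s,d=P["scene"],P["side"]
print("block corner",tri(s,(128,284),d,(251,265)))
print("mill",plane(s,(122,268),0), "mill top",tri(s,(109,194),d,(128,212)))
print("toaster",tri(s,(135,84),d,(84,133)), "lemon",plane(s,(208,325),.03),"sink edge",plane(s,(382,155),0),plane(s,(425,265),0))
for X in([.3,.45,.25],[.3,.45,.35],[.5,.3,.3],[.5,.3,.2]): print(X,proj(s,X),proj(d,X))
```

```text
block corner (array([0.41797088, 0.36370059, 0.19494615]), np.float64(0.03093559173768608))
mill [0.65295102 0.24590913 0.        ] mill top (array([0.68005326, 0.22533225, 0.15019914]), np.float64(0.004898239199785826))
toaster (array([ 0.97483687, -0.06096839,  0.18629103]), np.float64(0.013679343990102696)) lemon [0.41270846 0.24460638 0.03      ] sink edge [ 0.49074594 -0.48981858  0.        ] [ 0.2164192  -0.16247082  0.        ]
[0.3, 0.45, 0.25] [123.53313599 372.05060529] [329.70869283 271.44040824]
[0.3, 0.45, 0.35] [104.45794191 300.42248519] [338.7717892  179.41854957]
[0.5, 0.3, 0.3] [121.55620832 181.4138107 ] [202.70628866 154.85152318]
[0.5, 0.3, 0.2] [132.49511526 239.19657486] [204.89598665 219.84249611]
```

View pics/side0.png

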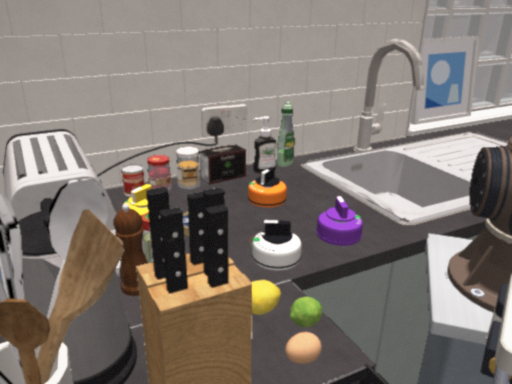

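The side picture shows the knife block (200,280) with handles reaching about z = 0.28. The mill is 0.15 high, and the soap bottle (265,150) stands behind the orange timer at (268,192). I cross at z≈0.42 and then look with the wrist camera.

```bash
python3 -m creep '[[[8.76,0,0,-23,0,0,0],[8.76,0,0,-23,0,0,0],[8.76,0,0,-23,0,0,0],[8.76,0,0,-23,0,0,0],[8.76,34,28,-23,0,0,0],[8.76,34,28,-23,0,0,0],[8.76,34,28,-23,0,0,0],[8.76,34,28,-23,0,0,0],[8.76,34,28,-23,0,0,0],[8.76,34,28,-23,0,0,0],[8.76,34,28,-23,0,0,0],[8.76,34,28,-23,0,0,0],[8.76,59,74,-8,0,0,0],[8.76,59,74,-8,0,0,0],[8.76,59,74,-8,0,0,0],[8.76,59,74,-8,0,0,0],[8.76,59,74,-8,0,0,0],[8.76,59,74,-8,0,0,0],[8.76,59,74,-8,0,0,0],[8.76,59,74,-8,0,0,0]]]'
python3 -m creep '[[[8.76,0,0,0,0,0,0]]]'
python3 - <<'E'
from station import *
from h import *
import json
s=get_state();p=camera_params("wrist");i=grab_frame("wrist");cv2.imwrite("pics/w1.png",i)
p['view']=np.array(p['view']).tolist();json.dump(p,open("w1.json","w"))
print(s['eef_pos'],s['ee_rot'],s['q'],s['t'],orange(i)[0])
E
```

```text
t: 2.65
eef_pos: [0.5469, -0.1641, 0.2845]
ee_rot: [-3.141, -0.0, -0.241]
force: [1.1, 0.8, 0.7]
width: 0.0878
gripper_force: 0.0
t: 2.78
eef_pos: [0.5458, -0.1656, 0.2822]
ee_rot: [3.14, 0.005, -0.246]
force: [0.3, -0.0, -0.1]
width: 0.0878
gripper_force: 0.0
[ 0.54579647 -0.16563092  0.28216396] [ 3.14043826  0.00493166 -0.24630362] [ 4.80695832e-02  1.44539014e-01 -7.32365265e-02 -3.33653444e-04
 -1.35807525e+00  1.27649723e+00] 2.775 [([254, 98, 76, 75, 370], [281.4, 119.7])]
```

View pics/w1.png

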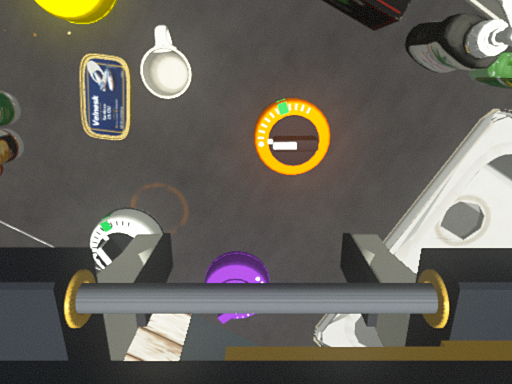

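The wrist picture shows the orange timer ring centred at (292,137), the green mark at (284,107), and the knob's white end at (271,144) with the bar running right to about (316,143). Now I measure it.

```bash
cat >> h.py <<'E'
def feats(im,roi):
    x,y,w,h=roi;hs=cv2.cvtColor(im,cv2.COLOR_BGR2HSV);M=np.zeros(im.shape[:2],np.uint8);M[y:y+h,x:x+w]=255
    o=cv2.inRange(hs,(5,120,100),(24,255,255))&M;hull=cv2.convexHull(cv2.findNonZero(o));e=cv2.fitEllipse(hull)
    g=cv2.inRange(hs,(45,100,60),(85,255,255))&M
    wm=cv2.inRange(hs,(0,0,170),(180,60,255))&M
    n,l,st,c=cv2.connectedComponentsWithStats(wm);k=1+np.argmax(st[1:,4]);r=cv2.minAreaRect(cv2.findNonZero((l==k).astype(np.uint8)))
    gm=cv2.moments(g,True);return e,(gm['m10']/gm['m00'],gm['m01']/gm['m00']),r
def show(p,im,roi):
    e,g,r=feats(im,roi);C=plane(p,e[0],.04);G=plane(p,g,.04);B=cv2.boxPoints(r)
    print("ellipse",e,"C",C,"G",G,"|CG|",np.linalg.norm(G-C),"markdir",np.arctan2(*(G-C)[1::-1]))
    print("white",r,[plane(p,b,.083)[:2].round(4).tolist() for b in B]);L=max(((B[i],B[(i+1)%4]) for i in range(2)),key=lambda t:np.linalg.norm(t[0]-t[1]))
    m=plane(p,r[0],.083)-C;v=plane(p,L[0],.083)-plane(p,L[1],.083);v*=np.sign(v@m);print("bar dir",np.arctan2(v[1],v[0]),"by centre",np.arctan2(m[1],m[0]),np.linalg.norm(m[:2]));return e,g,r
E
python3 - <<'E'
from h import *
import json
p=json.load(open("w1.json"));im=cv2.imread("pics/w1.png");show(p,im,(245,90,95,95))
from station import camera_params
s=camera_params("scene");print("scene centroid", tri(s,(308.2,186),p,(292,137)))
E
```

```text
ellipse ((291.400146484375, 136.00091552734375), (76.88311004638672, 78.12224578857422), 37.32677459716797) C [ 0.54782294 -0.21352654  0.04      ] G [ 0.5860911  -0.21045669  0.04      ] |CG| 0.038391089055267294 markdir 0.08004815893802247
white ((282.0, 144.0), (10.0, 28.0), 90.0) [[0.559, -0.184], [0.5511, -0.2153], [0.5397, -0.2129], [0.5476, -0.1813]]
bar dir 1.3248360394117713 by centre 1.467366947186782 0.015246811738664691
scene centroid (array([ 0.54167843, -0.21528962,  0.0120819 ]), np.float64(0.00144059401549053))
```

```bash
python3 -m creep '[[[8.76,1.4,4.6,8,0,0,1.57],[8.76,1.4,4.6,8,0,0,1.57],[8.76,1.4,4.6,8,0,0,1.57],[8.76,1.4,4.6,8,0,0,1.57],[8.76,1.4,4.6,8,0,0,1.57],[8.76,1.4,4.6,8,0,0,1.57],[8.76,1.4,4.6,8,0,0,1.57],[8.76,1.4,4.6,8,0,0,1.57],[8.76,1.4,4.6,8,0,0,1.57],[8.76,1.4,4.6,8,0,0,1.57],[8.76,1.4,4.6,8,0,0,1.57],[8.76,1.4,4.6,8,0,0,1.57]]]'
python3 - <<'E'
from station import *
from h import *
import json
s=get_state();p=camera_params("wrist");i=grab_frame("wrist");cv2.imwrite("pics/w2.png",i)
p['view']=np.array(p['view']).tolist();json.dump(p,open("w2.json","w"))
print(s['eef_pos'],s['ee_rot'],s['q'],s['t'])
u=proj(p,(.548,-.214,.05));print(u)
x,y=int(u[0]-90),int(u[1]-90);show(p,i,(max(x,0),max(y,0),180,180))
E
```

```text
t: 4.32
eef_pos: [0.5492, -0.2105, 0.2053]
ee_rot: [-3.141, 0.0, -1.81]
force: [-0.5, 0.5, -0.5]
width: 0.0877
gripper_force: 0.0
[ 0.54915711 -0.21050664  0.20533862] [-3.14128426e+00  7.94949662e-05 -1.81029549e+00] [-3.38621394e-02  2.08688457e-01 -1.67380366e-01 -1.59665751e-05
 -1.19440938e+00 -2.05631170e-01] 4.325
[256.52487338 160.61390856]
ellipse ((260.16217041015625, 153.796875), (91.30729675292969, 91.98469543457031), 2.9576127529144287) C [ 0.54302135 -0.21803588  0.04      ] G [ 0.58523678 -0.21040747  0.04      ] |CG| 0.04289912892764152 markdir 0.17877272914550718
white ((260.8714904785156, 182.09542846679688), (28.912572860717773, 11.557086944580078), 83.1572265625) [[0.5509, -0.2148], [0.54, -0.2135], [0.5433, -0.1847], [0.5545, -0.1859]]
bar dir 1.455674866118703 by centre 1.3475476815081238 0.01855015664645669
```

View pics/w2.png

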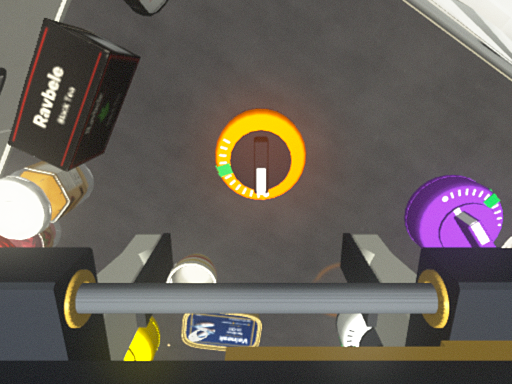

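The picture shows the timer ring centred at (261,154), the green mark at (224,170), the white end at (261,194), and the bar running straight up the image to (261,138). I triangulate between the two wrist views.

Run:
```python
from h import *
import json
p=json.load(open("w1.json"));q=json.load(open("w2.json"))
a=feats(cv2.imread("pics/w1.png"),(245,90,95,95));b=feats(cv2.imread("pics/w2.png"),(170,90,150,120))
for n,u,v in(("ring",a[0][0],b[0][0]),("mark",a[1],b[1]),("white",a[2][0],b[2][0])): print(n,u,v,tri(p,u,q,v))
# zooms
z=lambda im,x,y,w:cv2.resize(im[y:y+w,x:x+w],(400,400),interpolation=cv2.INTER_CUBIC)
cv2.imwrite("pics/z.png",np.hstack([z(cv2.imread("pics/w1.png"),242,87,100),z(cv2.imread("pics/w2.png"),210,104,100)]))
```

```text
ring (291.400146484375, 136.00091552734375) (260.16217041015625, 153.796875) (array([ 0.54406026, -0.21441393,  0.02146478]), np.float64(0.0008138220513886591))
mark (282.45454545454544, 106.74545454545455) (223.86896551724138, 169.60689655172413) (array([ 0.58570428, -0.21031067,  0.0386053 ]), np.float64(0.0006697023760289522))
white (282.0, 144.0) (260.8714904785156, 182.09542846679688) (array([ 0.5477949 , -0.19831185,  0.07661748]), np.float64(0.0007771864844141678))
```

View pics/z.png

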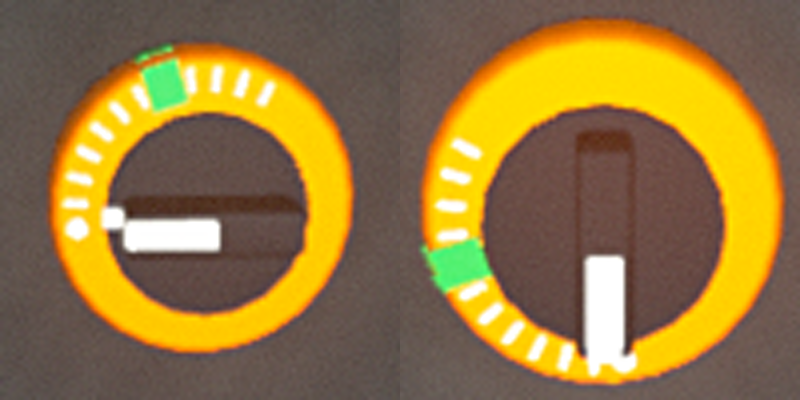

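Measured heights agree with the text: the mark is at z = 0.039 and the white line centre is between the bar top and its foot. Two estimates put the knob centre at (0.544, -0.214). The bar direction is 1.33 and the mark direction about 0.10, so the dial reads about 0.17 and the turn needed is about 1.23 rad. The tool x axis already lies along the bar, so I descend.

```bash
python3 -m creep '[[[8.76,0.5,0.4,0,0,0,0],[8.76,0.5,0.4,4,0,0,0],[8.76,0.5,0.4,8,0,0,0],[8.76,0.5,0.4,12,0,0,0],[8.76,0.5,0.4,14,0,0,0],[8.76,0.5,0.4,14,0,0,0],[8.76,0.5,0.4,14,0,0,0]]]'
python3 - <<'E'
from station import *
from h import *
i=grab_frame("wrist");s=get_state();j=grab_frame("scene")
print(s['eef_pos'],s['force'])
cv2.imwrite("pics/w3.png",np.hstack([cv2.resize(i,(400,300)),cv2.resize(j[130:230,250:383],(400,300))]))
E
```

```text
t: 5.25
eef_pos: [0.5446, -0.2152, 0.0662]
ee_rot: [-3.14, -0.0, -1.812]
force: [0.3, -0.3, 0.6]
width: 0.0875
gripper_force: 0.0
[ 0.5447606  -0.21513511  0.06646965] [ 0.09140594 -0.02100977  0.04399765]
```

View pics/w3.png

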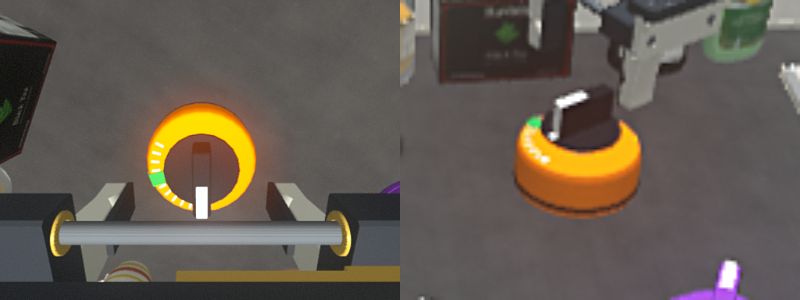

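Run:
```python
from station import *
from h import *
s=camera_params("scene");w=camera_params("wrist");T=get_state()['eef_pos']
y=np.array([-.972,.237,0])
for n,X in(("tip+",T+.055*y),("tip-",T-.055*y),("knob top at TCP",[T[0],T[1],.083]),("flange",[T[0],T[1],.055])):
    a=proj(s,X);b=proj(w,X);print(n,X,"scene crop",400+(a[0]-250)*3,(a[1]-130)*3,"wrist",b*.78125)
```

```text
tip+ [ 0.49133173 -0.20203354  0.0665319 ] scene crop 625.5008717206374 141.65039692724406 wrist [270.40071883 175.34143464]
tip- [ 0.59825173 -0.22810354  0.0665319 ] scene crop 533.9394046855632 78.97897361405924 wrist [130.03087276 175.35378974]
knob top at TCP [np.float64(0.5447917338499089), np.float64(-0.215068543423984), 0.083] scene crop 580.0747934310755 91.26269530784606 wrist [200.1149724  184.59237588]
flange [np.float64(0.5447917338499089), np.float64(-0.215068543423984), 0.055] scene crop 576.891677735604 121.68069506187882 wrist [200.20043515 169.65918701]
```

The tips ride higher when open because of the finger linkage, and the bar is centred between them (column 201 against 200). I lower to TCP z≈0.058 and close.

```bash
python3 -m creep '[[[8.76,0,0,0.8,0,0,0],[8.76,0,0,0.8,0,0,0],[4,0,0,0.8,0,0,0],[4,0,0,0.8,0,0,0],[4,0,0,0.8,0,0,0],[4,0,0,0.8,0,0,0],[2,0,0,0.8,0,0,0],[1,0,0,0.8,0,0,0],[1,0,0,0.8,0,0,0],[1,0,0,0.8,0,0,0],[1,0,0,0.8,0,0,0],[1,0,0,0.8,0,0,0]]]' 35
```

```text
t: 6.85
eef_pos: [0.5439, -0.2148, 0.0571]
ee_rot: [3.142, -0.0, -1.812]
force: [0.2, 0.9, -0.7]
width: 0.0101
gripper_force: 0.0
```

Run:
```python
from station import *
from h import *
i=grab_frame("wrist");j=grab_frame("scene");k=grab_frame("side");s=get_state();print(s['eef_pos'],s['force'],s['width'],s['gripper_force'])
for n,m in(("w",i),("s",j),("d",k)):cv2.imwrite(f"pics/{n}4.png",m)
o=np.zeros((600,800,3),np.uint8);o[:300,:400]=cv2.resize(i,(400,300));o[:300,400:]=cv2.resize(j[130:230,250:383],(400,300));o[300:,:400]=cv2.resize(k[140:215,220:320],(400,300))
cv2.imwrite("pics/c4.png",o)
```

```text
[ 0.54394061 -0.21484866  0.05717262] [0.5914706  0.72103796 0.19989814] 0.010094984060041305 0.0
```

View pics/c4.png

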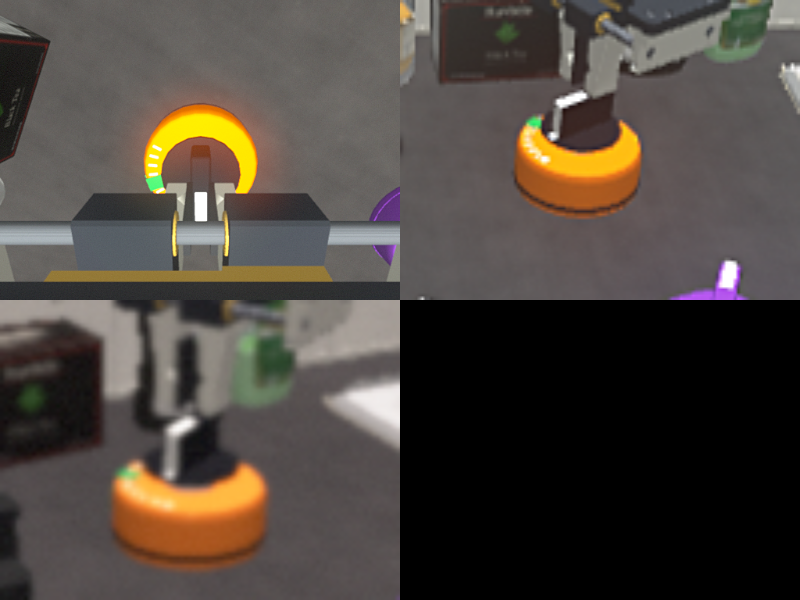

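The fingers stand around or above the bar, with no contact at 10 mm opening. I zoom in on the tips.

Run:
```python
from station import *
from h import *
s=camera_params("scene");w=camera_params("wrist");T=get_state()['eef_pos'];y=np.array([-.972,.237,0]);x=np.array([-.237,-.972,0])
z=lambda im,x,y,a,b,W:cv2.resize(im[y:y+b,x:x+a],(W,500),interpolation=cv2.INTER_CUBIC)
A=cv2.imread("pics/w4.png");B=cv2.imread("pics/s4.png")
X0=(200,170,112,140);Y0=(285,140,64,80)
a=z(A,*X0,400);b=z(B,*Y0,400);fa=400/112;fb=400/64
def dot(im,p,X,o,f,c):
    u=(proj(p,X)-np.array(o[:2])+.5)*f;cv2.circle(im,tuple(int(v) for v in u),3,c,-1)
for P,im,o,f in((w,a,X0,fa),(s,b,Y0,fb)):
    dot(im,P,T,o,f,(0,0,255));dot(im,P,[T[0],T[1],.083],o,f,(0,255,0))
    for sg in(1,-1): dot(im,P,T+sg*.005*y+np.array([0,0,0]),o,f,(255,0,255)); dot(im,P,np.array([.544,-.2144,.083])+sg*.026*x,o,f,(255,255,0))
cv2.imwrite("pics/z4.png",np.hstack([a,b]))
```

```text
(no output)
```

View pics/z4.png

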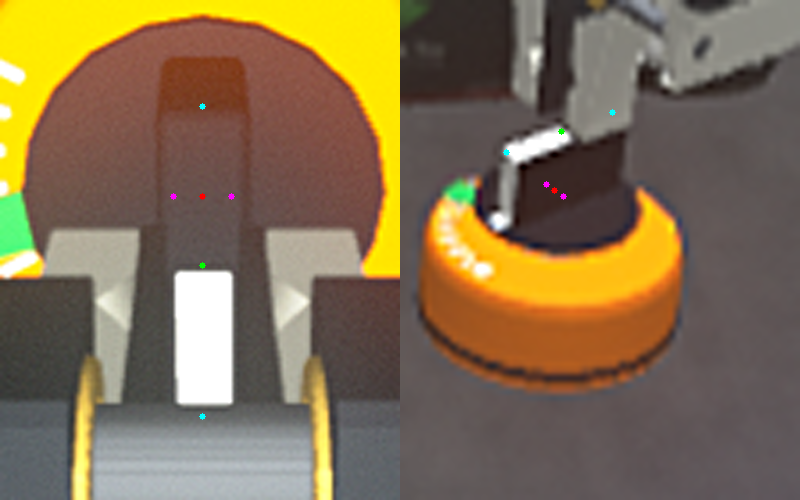

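The wrist zoom shows the bar centred under the TCP (red dot), with the pads at its sides or above it. The scene zoom suggests the tips end at the bar's top. I shut further to see whether they meet the bar.

```bash
python3 -m creep '[[[0.5,0,0,0,0,0,0],[0.5,0,0,0,0,0,0],[0.5,0,0,0,0,0,0],[0,0,0,0,0,0,0],[0,0,0,0,0,0,0],[0,0,0,0,0,0,0]]]' 35
```

```text
t: 7.75
eef_pos: [0.5439, -0.2149, 0.0572]
ee_rot: [3.142, -0.0, -1.812]
force: [-0.1, 0.4, -0.1]
width: 0.0003
gripper_force: 0.0
```

Fully shut with no contact, so the real tips are above the bar although the reported TCP z is 0.057. I probe gently downwards on the bar top, which only presses its spring, to find the true tip height.

```bash
for i in 1; do python3 -m creep '[[[0,0,0,0.2,0,0,0],[0,0,0,0.4,0,0,0],[0,0,0,0.4,0,0,0]]]' | tr '\n' ' '; done
python3 - <<'E'
from station import *
from h import *
I={n:grab_frame(n) for n in("scene","side","wrist")}
for n in I:cv2.imwrite(f"pics/{n}5.png",I[n])
o=np.zeros((600,800,3),np.uint8);z=lambda m,x,y,w,h:cv2.resize(m[y:y+h,x:x+w],(400,300),interpolation=cv2.INTER_CUBIC)
o[:300,:400]=z(I["wrist"],186,170,140,105);o[:300,400:]=z(I["scene"],275,135,80,60);o[300:,:400]=z(I["side"],235,150,72,54)
T=get_state()['eef_pos']
for n,off,org,k in(("wrist",(0,0),(186,170),400/140),("scene",(400,0),(275,135),5),("side",(0,300),(235,150),400/72)):
    p=camera_params(n)
    for dz,c in((0,(0,0,255)),(.026,(0,255,0))):
        u=(proj(p,T+[0,0,dz])-org+.5)*k+off;cv2.circle(o,(int(u[0]),int(u[1])),3,c,-1)
o[300:,400:]=cv2.convertScaleAbs(o[:300,:400],alpha=2,beta=0)
cv2.imwrite("pics/c5.png",o);print(get_state()['moment'])
E
```

```text
t: 8.12 eef_pos: [0.5437, -0.2148, 0.0529] ee_rot: [3.141, -0.0, -1.812] force: [-0.5, -0.1, -0.3] width: 0.0001 gripper_force: 0.0 [ 0.07538734 -0.05288662 -0.02166921]
```

View pics/c5.png

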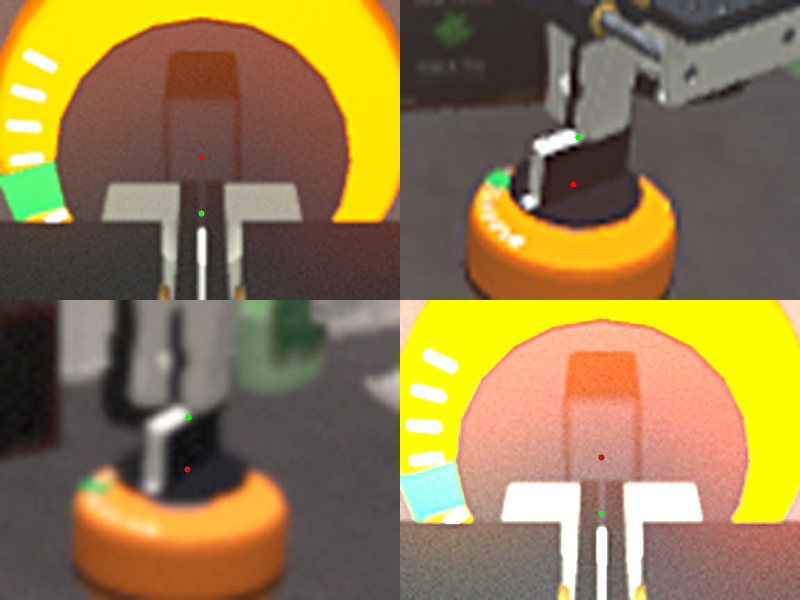

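Shut fingertips are at wrist px (256,234), scene about (314,162) and side about (271,169), clearly higher than the reported TCP (red). I triangulate where they are.

Run:
```python
from station import *
from h import *
T=get_state()['eef_pos'];P={n:camera_params(n) for n in("wrist","scene","side")}
x=np.array([-.239,-.971,0]);y=np.array([-.971,.239,0])
for n,u in(("scene",(313,162)),("scene",(316,163)),("scene",(310,160)),("side",(271,169)),("side",(268,170))):
    X,e=tri(P["wrist"],(256,234),P[n],u);d=X-T;print(n,u,X.round(4),round(e,4),"tool off x,y,up",(d@x).round(4),(d@y).round(4),d[2].round(4))
X,e=tri(P["scene"],(313,162),P["side"],(271,169));d=X-T;print(X,e,d@x,d@y)
```

```text
scene (313, 162) [ 0.5415 -0.2209  0.0781] 0.0028 tool off x,y,up 0.0065 0.001 0.025
scene (316, 163) [ 0.5381 -0.2225  0.0778] 0.0101 tool off x,y,up 0.0089 0.0038 0.0247
scene (310, 160) [ 0.545  -0.2199  0.0806] 0.0055 tool off x,y,up 0.0047 -0.0022 0.0274
side (271, 169) [ 0.5409 -0.2223  0.0818] 0.0029 tool off x,y,up 0.008 0.0012 0.0287
side (268, 170) [ 0.5446 -0.2199  0.0786] 0.0039 tool off x,y,up 0.0047 -0.0019 0.0255
[ 0.53660446 -0.21455032  0.08373245] 0.0025215938030106804 0.00148909747325969 0.007199723774538449
```

```bash
python3 -m creep '[[[0,0,0,0.2,0,0,0],[0,0,0,0.2,0,0,0]]]' | tr '\n' ' '; python3 -m creep '[[[0,0,0,0.2,0,0,0],[0,0,0,0.2,0,0,0]]]' | tr '\n' ' '
```

```text
t: 8.52 eef_pos: [0.5438, -0.2148, 0.051] ee_rot: [3.141, -0.0, -1.812] force: [0.1, -0.3, -1.0] width: 0.0004 gripper_force: 0.0 t: 8.78 eef_pos: [0.5441, -0.2149, 0.0491] ee_rot: [-3.141, -0.0, -1.812] force: [0.2, 0.4, 0.0] width: 0.0001 gripper_force: 0.3
```

```bash
for k in 1 2; do :; done; python3 -m creep '[[[0,0,0,0.15,0,0,0],[0,0,0,0.3,0,0,0],[0,0,0,0.3,0,0,0]]]' | tr '\n' ' '
python3 - <<'E'
from station import *
from h import *
i=grab_frame("wrist");h=cv2.cvtColor(i,cv2.COLOR_BGR2GRAY);print(h[215:250:1,285].tolist(),h[215:250,225].tolist())
a,b=cv2.imread("pics/wrist5.png"),i
print(cv2.cvtColor(a,cv2.COLOR_BGR2GRAY)[215:250,285].tolist())
E
```

```text
t: 9.15 eef_pos: [0.5442, -0.215, 0.0466] ee_rot: [-3.141, -0.0, -1.812] force: [-1.0, 1.0, 6.6] width: 0.0004 gripper_force: 3.0 [89, 90, 88, 94, 89, 85, 86, 87, 84, 83, 84, 83, 83, 82, 81, 81, 80, 77, 93, 141, 175, 176, 171, 173, 172, 174, 174, 174, 171, 173, 172, 163, 107, 57, 62] [96, 90, 92, 92, 91, 89, 88, 86, 91, 84, 87, 86, 87, 86, 86, 88, 83, 82, 95, 136, 176, 178, 174, 175, 172, 173, 171, 172, 169, 172, 173, 164, 107, 63, 58]
[90, 91, 88, 89, 89, 81, 86, 87, 84, 86, 86, 86, 88, 81, 79, 84, 80, 77, 94, 138, 174, 177, 174, 174, 173, 174, 173, 172, 173, 168, 175, 164, 107, 60, 59]
```

Contact: 6.6 N at TCP z 0.0466, so about 3 mm of spring travel. The tips therefore reach the bar top (0.083) at TCP z≈0.0495, about 33 mm above the reported TCP. I rise, open, and go down to TCP z≈0.029 (tips ≈0.062) to grip the bar.

```bash
python3 -m creep '[[[0,0,0,-1.5,0,0,0],[0,0,0,-1.5,0,0,0],[6,0,0,-1.5,0,0,0],[6,0,0,-1.5,0,0,0],[6,0,0,-1.5,0,0,0],[6,0,0,-1.5,0,0,0],[6,0,0,-1.5,0,0,0],[6,0,0,-1.5,0,0,0]]]' 35 | tr '\n' ' '; python3 -m creep '[[[6,0,0,1.5,0,0,0],[6,0,0,2.5,0,0,0],[6,0,0,3.2,0,0,0],[6,0,0,3.2,0,0,0]]]' | tr '\n' ' '; python3 -m creep '[[[2,0,0,0,0,0,0],[2,0,0,0,0,0,0],[2,0,0,0,0,0,0],[2,0,0,0,0,0,0],[0.5,0,0,0,0,0,0],[0.5,0,0,0,0,0,0],[0.5,0,0,0,0,0,0]]]'
```

```text
t: 10.2 eef_pos: [0.5439, -0.2148, 0.0611] ee_rot: [3.142, 0.0, -1.812] force: [0.3, -0.3, -0.7] width: 0.0546 gripper_force: 0.0 t: 10.7 eef_pos: [0.5433, -0.2148, 0.0282] ee_rot: [3.14, -0.0, -1.812] force: [-0.9, 0.7, 0.4] width: 0.0602 gripper_force: 0.0 t: 11.58
eef_pos: [0.5439, -0.2148, 0.0292]
ee_rot: [-3.142, 0.0, -1.812]
force: [-0.7, 1.2, 0.6]
width: 0.0136
gripper_force: 35.0
```

Gripped: width 13.6 mm against the 14 mm bar, at 35 N. Now I press 5.5 mm.

```bash
python3 -m creep '[[[0.5,0,0,0.2,0,0,0],[0.5,0,0,0.4,0,0,0],[0.5,0,0,0.55,0,0,0],[0.5,0,0,0.55,0,0,0]]]'
```

```text
t: 12.08
eef_pos: [0.544, -0.2149, 0.0245]
ee_rot: [-3.141, -0.0, -1.811]
force: [-2.7, 1.9, 10.1]
width: 0.0137
gripper_force: 35.0
```

10 N on the knob. I turn part of the way clockwise (+tool z) and check that the timer stays put.

```bash
python3 -m creep '[[[0.5,0,0,0,0,0,0.1],[0.5,0,0,0,0,0,0.2],[0.5,0,0,0,0,0,0.3],[0.5,0,0,0,0,0,0.4],[0.5,0,0,0,0,0,0.5],[0.5,0,0,0,0,0,0.5]]]'
cat > mk.py <<'E'
from station import *
from h import *
def grn(im):
    h=cv2.cvtColor(im,cv2.COLOR_BGR2HSV);m=cv2.inRange(h,(45,100,60),(85,255,255));n,l,s,c=cv2.connectedComponentsWithStats(m);return [(c[i].round(1).tolist(),int(s[i,4])) for i in range(1,n) if s[i,4]>3 and 270<c[i][0]<330 and 155<c[i][1]<210]
p=camera_params("scene");a=cv2.imread("pics/scene0.png");b=grab_frame("scene")
for i in(a,b):
    for c,n in grn(i): print(c,n,plane(p,c,.037).round(4),[x for x in orange(i)[0] if x[0][0]>250])
w=grab_frame("wrist");wp=camera_params("wrist");cv2.imwrite("pics/w6.png",w)
h=cv2.cvtColor(w,cv2.COLOR_BGR2HSV);m=cv2.inRange(h,(45,100,60),(85,255,255));n,l,s,c=cv2.connectedComponentsWithStats(m)
for i in range(1,n):
    if s[i,4]>20: print("wrist green",c[i].round(1),s[i].tolist(),plane(wp,c[i],.0386).round(4))
E
python3 mk.py
```

```text
t: 12.82
eef_pos: [0.5432, -0.2145, 0.0243]
ee_rot: [3.141, -0.0, -2.313]
force: [-5.9, 4.3, 10.4]
width: 0.0136
gripper_force: 35.0
[294.3, 170.2] 13 [ 0.5875 -0.2159  0.037 ] [([288, 176, 42, 24, 466], [308.2, 190.8])]
[294.3, 170.2] 13 [ 0.5875 -0.2159  0.037 ] [([288, 176, 42, 24, 450], [308.0, 190.8])]
```

The mark is unmoved (scene 294.3,170.2 before and after). I finish the remaining 0.73 rad.

```bash
python3 -m creep '[[[0.5,0,0,0,0,0,0.1],[0.5,0,0,0,0,0,0.2],[0.5,0,0,0,0,0,0.3],[0.5,0,0,0,0,0,0.4],[0.5,0,0,0,0,0,0.5],[0.5,0,0,0,0,0,0.6],[0.5,0,0,0,0,0,0.7],[0.5,0,0,0,0,0,0.73],[0.5,0,0,0,0,0,0.73]]]'
python3 mk.py
```

```text
t: 14.05
eef_pos: [0.544, -0.2144, 0.0245]
ee_rot: [3.141, 0.0, -3.042]
force: [-3.1, 4.3, 10.7]
width: 0.014
gripper_force: 35.0
[294.3, 170.2] 13 [ 0.5875 -0.2159  0.037 ] [([288, 176, 42, 24, 466], [308.2, 190.8])]
[294.8, 169.7] 12 [ 0.588  -0.2186  0.037 ] [([288, 175, 42, 24, 450], [307.8, 190.2])]
```

The turn is done and the mark has shifted by 3 mm at most. I let the knob rise, open, and lift off to check.

```bash
python3 -m creep '[[[0.5,0,0,-0.3,0,0,0],[0.5,0,0,-0.55,0,0,0],[0.5,0,0,-0.55,0,0,0],[3,0,0,-0.55,0,0,0],[5,0,0,-0.55,0,0,0],[5,0,0,-0.55,0,0,0],[5,0,0,-0.55,0,0,0],[5,0,0,-0.55,0,0,0],[5,0,0,-4,0,0,0],[5,0,0,-8,0,0,0],[5,0,0,-13,0,0,0],[5,0,0,-17.8,0,0,0],[5,0,0,-17.8,0,0,0],[5,0,0,-17.8,0,0,0]]]'
python3 mk.py
python3 - <<'E'
from station import *
from h import *
p=camera_params("wrist");i=grab_frame("wrist");cv2.imwrite("pics/w7.png",i)
u=proj(p,(.544,-.2144,.05));print(u);e,g,r=show(p,i,(int(u[0]-75),int(u[1]-70),150,130))
E
```

```text
t: 15.9
eef_pos: [0.5436, -0.2146, 0.2013]
ee_rot: [3.141, -0.0, -3.042]
force: [0.6, 0.2, -1.4]
width: 0.0502
gripper_force: 0.0
[294.3, 170.2] 13 [ 0.5875 -0.2159  0.037 ] [([288, 176, 42, 24, 466], [308.2, 190.8])]
[294.5, 169.5] 13 [ 0.589  -0.2188  0.037 ] [([288, 175, 42, 24, 458], [307.7, 190.2])]
wrist green [ 15.3 150.8] [0, 142, 28, 16, 134] [ 0.556  -0.4688  0.0386]
wrist green [ 12.5 168.4] [0, 158, 26, 20, 318] [ 0.5757 -0.4739  0.0386]
wrist green [253.1 204.6] [248, 200, 12, 8, 60] [ 0.591  -0.2139  0.0386]
[256.90927446 165.87250053]
ellipse ((256.0181884765625, 160.6683349609375), (92.20480346679688, 92.61040496826172), 163.267333984375) C [ 0.54093053 -0.21563561  0.04      ] G [ 0.59076791 -0.21386242  0.04      ] |CG| 0.04986890874040469 markdir 0.03556457284095207
white ((257.0, 189.5), (27.0, 10.0), 90.0) [[0.5461, -0.2189], [0.5451, -0.2095], [0.5721, -0.2067], [0.573, -0.2163]]
bar dir 0.10546260833363084 by centre 0.1521573900022358 0.018186200572918323
```

The pointer is at 0.105 rad and the mark at about 0.04–0.06 rad, so they agree within about 4°. The mark has moved about 4 mm (limit 15 mm), and the gripper is clear of everything. I hand in.

```bash
python3 -c "
from station import *
print(job_done())"
```

```text
the job is handed in; nothing more can be done
None
```

I pressed the orange timer's knob at about 10 N, turned it to within about 4° of its green mark and let go; the mark moved about 4 mm, the white timer was not approached, and I handed the job in at about 16 s, with no verdict shown.

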